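# Clear the tape dispenser and press its drive gear home

### The arm

A 6-joint arm with a two-finger parallel gripper is mounted at the origin on the work surface. World frame = base frame: x ahead of the robot, y to its left, z up, the work surface at z = 0. Lengths are in m, angles in rad, forces in N, time in s.
With the tool pointing down it reaches from about 0.3 to 0.775 m from the base axis. Payload 14.6 kg.
Tool frame: the origin (TCP) lies midway between the tips of the shut fingers; the grasp point (between the pads) lies env.pinch_z behind it (env.pinch_z is the distance from the TCP to the grasp point, in m); z points along the fingers, y is the direction in which the jaws open and shut (so a half turn about z gives the same grasp; the last joint's range is limited). The gripper opens to 94 mm and grips with 3 to 60 N. Pads are 16 mm wide; open, the fingers measure 119 mm over their backs; the gripper's body (75 mm by 177 mm) begins 78 mm behind the grasp point.
Start: joints at [1.052, 0.3, 1.521, -0, 1.321, -0.067], TCP at [0.24, 0.495, 0.183] pointing down, gripper open.
Joint ranges: [-3.03, 3.03], [-0.79, 2.21], [0.23, 2.52], [-1.04, 4.18], [0, 3.07], [-2.55, 2.55]. Speed limits (rad/s): [2.22, 2.22, 2.57, 3.14, 3.14, 3.14].

### API

Orientations are given as a unit quaternion [x, y, z, w].
In Python, from rig import env gives the robot as it stands.
- The arm moves only by the shell command python3 -m handwheel 'ROWS' [OPENING] [FORCE]. ROWS is text: rows parted by semicolons, each of 4 numbers parted by spaces: the shift along the tool's x, y, z in cm, then the turn about the tool's z in rad. In form: x y z yaw; .... A call has 1 to 12 rows; each row shifts and turns the commanded pose from where the row before left it, along the tool's axes as they then stand; what a row does not reach is not made up. A row lasts 1/12 s, in which the tool goes at most 41.7 mm and 7.16 degrees, less where a joint would pass 70% of its speed; a pose out of reach is approached as far as the arm can. A call with a gripper value outside its range is refused whole. OPENING is the opening, from 0 (shut) to 1 (fully open), set as the call begins (- or left out, the last holds). The fingers move at their own pace and stop on an object; FORCE is the grip in N (left out, the last holds). Time passes only in rows, so rows that do not move let the fingers close. It gives the time, the measured TCP pose, the force and the opening at its end, in the units of the state.
- env.get_state(): the state, without advancing time (a new reading comes with each control period).
- env.snapshot(name): name is "side" or "top" or "wrist"; returns (picture, depth): 480x640x3 uint8, red, green, blue; 480x640 float32, m along the optical axis (not along the pixel's ray), 0 where there is no reading.
- env.get_calibration(name): a dict with "fx", "fy", "cx", "cy" (pixels), "world_to_cam" (4x4, takes a point from world to camera coordinates). Camera axes: x right, y down, z forward; pixel columns grow to the right and rows downward; lengths in m; the calibration is good to about 2 mm. A picture is of the moment at which its call begins: read the wrist's pose just before it. get_calibration takes no time and is no camera call; for the wrist camera it gives the pose at the moment of the call.
- env.close_job(): hands the job in, once; it reports no verdict.
The state is a dict: "clock": time; "joint_positions": joint angles; "dq": joint speeds; "joint_efforts": joint torques, N m; "eef_pos": TCP position; "tool_rot": TCP orientation; "ft_force": force on the tool from outside, world axes, zero at the start; "torque": the same for the moment, N m; "finger_gap": finger opening in m.
Only numpy, scipy, OpenCV 4.12 (cv2) and the standard library are available. Lean on these libraries where they do the work, as an engineer would, in place of code of your own. Each camera call takes 0.05 s, during which the arm holds its last target.

### The job

A small closed carton has been left on the deck of the tape dispenser, over its drive socket: first stack it squarely on top of the column of two cartons of the same size and let go of it. Then take the drive gear out of its wooden stand, set its splined foot into the socket, turn it until the splines mesh and push it fully home against the spring ejector. Finish while still holding the gear pressed fully down (it pops up if let go), and leave everything else where it stands.

Things in the scene. Friction and masses are not known exactly. Their poses are not given: they have to be found in the camera images.
- machine: tape dispenser, white-painted steel, fixed. Flat deck 60 mm above the bench, 160 mm wide (y), from 75 mm in front (-x) of the socket to 90 mm behind it (+x); behind that, to 190 mm, a housing 70 mm high with a paper tape roll (60 mm wide) whose top is 95 mm above the bench, 140 mm behind the socket. Origin on the bench straight below the socket; z up
- socket (a point): centre of the drive socket's mouth, level with the deck, in a bright steel square of 60 mm; axes as the machine's. Upright bore 23 mm across with four keyways along +x, -x, +y, -y, each 10 mm wide and reaching 17 mm from the axis, all 45 mm deep. The carton covers it at the start. Inside, a spring ejector's top waits 22 mm below the mouth
- ejector (a joint): spring ejector in the socket: 0 = up, grows to 0.013 m as it is pushed down, 0.010 with the gear fully home. It pushes back with about 4 N at first touch and 9 N with the gear home, more than the gear's weight
- gear: drive gear, 0.15 to 0.22 kg: white toothed disc 60 mm across, 10 mm thick, a square steel hub above it and a splined foot below. Origin on the axis in the disc's underside, z up. Home = the disc's underside lies on the deck, its origin at the socket's centre; with the ribs resting unmeshed on the deck the origin is 22 mm above it. Starts upright in the stand
- gear_hub (a point): centre of the top of the gear's square steel hub, the part to grip: 26 x 26 mm, from 10 to 60 mm above the gear's origin; this point is 60 mm above it. Its flats face the gear's +x, -x, +y, -y, the same four directions as the ribs, and any quarter turn fits as well
- gear_foot (a point): centre of the foot's tip, 32 mm below the gear's origin. Round core 20 mm across (the last 6 mm tapers to 12 mm) with four ribs along the gear's +x, -x, +y, -y: 7 mm wide, reaching 15.5 mm from the axis, from the disc down to 22 mm below the origin (so the core leads by 10 mm)
- stand: plain wooden block 90 x 90 x 42 mm, fixed to the bench, with one round hole 37 mm across right through its centre in which the gear's foot hangs loosely, the gear's disc lying on the block's top. Origin at its underside's centre
- carton: small closed carton 86 (x) x 56 (y) x 45 (z) mm, 0.13 to 0.24 kg, paper tape strip along its length on top; starts on the dispenser's deck over the socket. Origin at its underside's centre
- mid_carton: upper of the two stacked cartons, same size and axes, 0.25 kg, loose; its top is 90 mm above the bench. Origin at its underside's centre
- low_carton: lower of the two stacked cartons, same size and axes, 0.30 kg, loose on the bench. Origin at its underside's centre
- tape_roll: bystander: brown roll of tape, ring 90 mm across, 48 mm high, lying flat; origin at its underside
- calculator: bystander: flat grey calculator 110 x 70 x 15 mm; origin at its underside
- pump_bottle: bystander: clear pump bottle, 56 mm across, 148 mm tall; origin at its underside
- mug: bystander: white mug 80 mm across, 90 mm tall; origin at its underside
- stapler: bystander: black stapler 130 x 34 x 46 mm; origin at its underside
- wrench: bystander: steel wrench lying flat on the bench; origin at its underside
There are look-alikes about, which are no part of the job. What is shaped like the carton but blue is not meant.

How it is judged:
On the way, in this order (a step that is already met when the one before it is completed fails the run):
1. the carton stands squarely on the column of two and is let go (horizontal distance between carton and mid_carton below 0.01 m and angle between the x axis of carton and the x axis of mid_carton, either way round below 0.14 rad and z of carton in the frame of mid_carton between 0.042 and 0.048 m and angle between carton's own z axis and vertical below 0.06 rad and contact force between the fingers and carton below 0.1 N and linear speed of carton below 0.02 m/s), for 0.3 s.
2. the gear's splines have meshed: its foot is more than half way down the socket (z of gear in the frame of socket below 0.013 m and horizontal distance between gear and socket below 0.005 m and angle between gear's own z axis and vertical below 0.1 rad), for 0.1 s.
At the end, for the whole second after the job is handed in: Third carton on the column, released, at rest: centre within 10 mm, edges within 8 degrees, flat; column moved under 20 mm. Gear upright in the socket, disc on the deck within 2 mm, within 4 mm of the axis, at rest, ejector down at least 7.8 mm, fingers still pressing on the gear (all of step 1 and distance of low_carton from where it was at the start of the episode below 0.02 m and horizontal distance between mid_carton and low_carton below 0.012 m and angle between each of mid_carton, gear's own z axis and vertical below 0.06 rad and z of gear in the frame of socket between -0.003 and 0.002 m and horizontal distance between gear and socket below 0.004 m and linear speed of gear below 0.01 m/s and value of joint ejector above 0.0078 m and contact force between the fingers and gear above 1 N); the arm keeps its last pose, push and grip.
It fails at once if a bystander (tape roll, calculator, pump bottle, mug, stapler, wrench) is pushed more than 40 mm (distance of any of tape_roll, calculator, pump_bottle, mug, stapler, wrench from where it was at the start of the episode above 0.04 m).
It fails at once if a bystander is overturned (angle between any of tape_roll, calculator, pump_bottle, mug, stapler, wrench's own z axis and vertical above 0.5 rad).
It also fails if it takes over 58 s, if anything falls off the work surface, if the arm or the gripper's body presses on something with over 40 N, if the wrist force passes 120 N, or if a joint passes its speed limit or range.

## Working session

There is one attempt and no reset: what is moved stays moved. The work goes in short steps, Python scripts to look and compute and a shell command to move; the robot and the scene stay as the last step left them, time stands still between calls to the robot, and variables do not carry over. Pictures are saved under pics/ and viewed, and the job is handed in when it is done.

```bash
ls; mkdir -p pics
python3 - <<'E'
from rig import env
import cv2
print(env.pinch_z); s=env.get_state(); print(s)
for n in("top","side"):
    p,d=env.snapshot(n); cv2.imwrite(f"pics/{n}0.png",p[:,:,::-1]); import numpy as np; np.save(f"pics/{n}0.npy",d)
    print(n,env.get_calibration(n))
E
```

```text
pics
0.0188
{'clock': 0.0, 'joint_positions': array([ 1.05239468e+00,  3.00474416e-01,  1.52159195e+00, -1.71631697e-05,
        1.32069413e+00, -6.66361905e-02]), 'dq': array([ 3.71825828e-04, -6.65899386e-05,  3.53438215e-04,  4.30411821e-04,
       -2.32798800e-04, -3.70751855e-04]), 'joint_efforts': array([ 1.50353237e-03, -5.31818891e+01, -3.52721822e+01,  7.08759623e-02,
        2.45482719e-02, -1.26938030e-04]), 'eef_pos': array([0.23998463, 0.49455593, 0.18247993]), 'tool_rot': array([ 2.23964642e-01,  9.74597095e-01, -5.61513580e-04, -1.60422197e-04]), 'ft_force': array([-0.30383654, -0.30560591,  0.18384826]), 'torque': array([-0.02435498,  0.01249175,  0.04275517]), 'finger_gap': 0.09403383984676199}
top {'fx': 445.8065088751443, 'fy': 445.8065088751443, 'cx': 319.0437575720156, 'cy': 235.29081914779567, 'world_to_cam': array([[-2.45717510e-02, -9.99698069e-01, -1.95845493e-05,
         7.91165685e-03],
       [-9.73956172e-01,  2.39434536e-02, -2.25468593e-01,
         5.66925112e-01],
       [ 2.25400986e-01, -5.52108365e-03, -9.74250437e-01,
         9.32594842e-01],
       [ 0.00000000e+00,  0.00000000e+00,  0.00000000e+00,
         1.00000000e+00]])}
side {'fx': 530.5955212065708, 'fy': 530.5955212065708, 'cx': 317.1119083211986, 'cy': 237.93168260767615, 'world_to_cam': array([[ 0.92140925, -0.38835856,  0.01351351, -0.49853704],
       [-0.21657657, -0.54209608, -0.8119276 ,  0.18868024],
       [ 0.32264466,  0.7451909 , -0.58360171,  1.02498748],
       [ 0.        ,  0.        ,  0.        ,  1.        ]])}
```

View pics/top0.png

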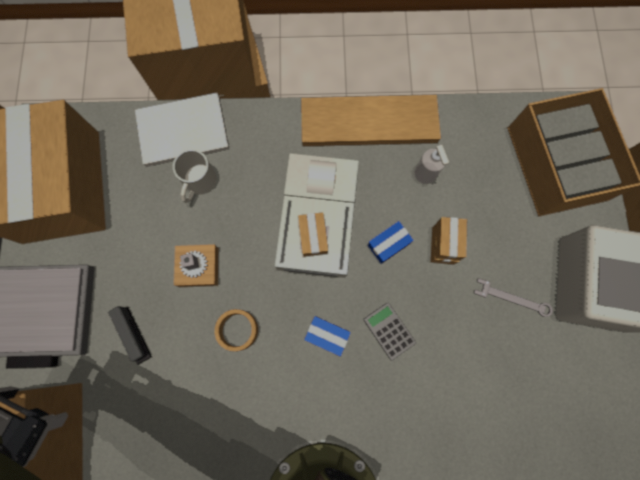

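View pics/side0.png

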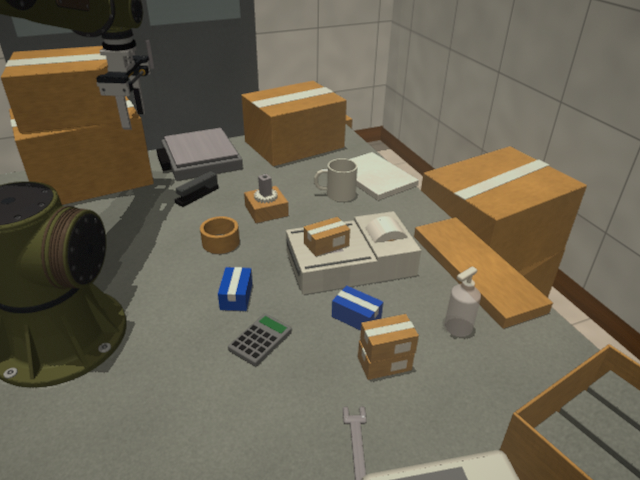

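The top view shows the carton on the deck at (313,234), the column at (452,240), the gear in its stand at (195,264), the machine deck at about (316,236) and two blue decoys. Next I'll measure these with colour and depth masks.

```bash
cat > h.py <<'E'
import numpy as np, cv2
from rig import env
def cloud(c,d):
    v,u=np.mgrid[0:480,0:640]; 
    P=np.stack([(u-c["cx"])/c["fx"]*d,(v-c["cy"])/c["fy"]*d,d],-1)
    M=c["world_to_cam"]; return (P-M[:3,3])@M[:3,:3]
def topmask(P,d,box,z0,z1):
    m=np.zeros(d.shape,bool); u0,v0,u1,v1=box; m[v0:v1,u0:u1]=1
    return m&(d>0)&(P[...,2]>z0)&(P[...,2]<z1)
def fit(P,m,name):
    m=cv2.morphologyEx(m.astype(np.uint8),cv2.MORPH_OPEN,np.ones((3,3)))
    n,l,st,_=cv2.connectedComponentsWithStats(m); k=1+np.argmax(st[1:,4]); q=P[l==k]
    r=cv2.minAreaRect((q[:,:2]*1000).astype(np.float32))
    print(name,"n",len(q),"rect mm c",np.round(r[0],1),"size",np.round(r[1],1),"ang",round(r[2],1),"z",np.round(np.median(q[:,2])*1000,1),"mean",np.round(q[:,:2].mean(0)*1000,1))
E
python3 - <<'E'
from h import *
c=env.get_calibration("top"); d=np.load("pics/top0.npy"); P=cloud(c,d)
f=lambda n,b,z0,z1: fit(P,topmask(P,d,b,z0,z1),n)
f("carton",(285,195,345,270),.095,.115)
f("column",(425,205,475,275),.08,.1)
f("deck",(265,185,365,285),.05,.07)
f("machine_all",(265,145,365,285),.03,.12)
f("housing",(275,145,365,205),.062,.078)
f("stand",(165,235,225,295),.035,.0465)
f("disc",(165,235,225,295),.047,.058)
f("hub",(165,235,225,295),.09,.12)
for n,(u,v) in dict(bl1=(390,242),bl2=(327,336),pump=(432,160),mug=(190,165),ring=(220,330)).items(): print(n,np.round(P[v,u]*1000))
E
```

```text
carton n 1026 rect mm c [564.5   7.1] size [87.6 56. ] ang 5.6 z 104.7 mean [562.9   6.9]
column n 1038 rect mm c [ 550.9 -298.5] size [56.8 88.1] ang 83.9 z 89.4 mean [ 549.5 -298.1]
deck n 4093 rect mm c [572.2   2.9] size [160.  168.2] ang 82.2 z 59.8 mean [570.4   1.6]
machine_all n 8200 rect mm c [619.1  -3.6] size [160.  270.7] ang 82.2 z 63.1 mean [612.8  -3.4]
housing n 2134 rect mm c [702.3 -15.2] size [159.8 102.7] ang 82.1 z 69.8 mean [699.9 -15.4]
stand n 1023 rect mm c [511.9 276.5] size [91.1 90.9] ang 0.5 z 41.9 mean [509.9 274.2]
disc n 178 rect mm c [509.2 264.7] size [31.1 54.7] ang 80.4 z 51.9 mean [507.5 264.7]
hub n 166 rect mm c [511.3 275.7] size [25.9 26.6] ang 11.4 z 101.2 mean [511.  274.8]
bl1 [ 552. -167.   45.]
bl2 [347. -18.  45.]
pump [ 724. -262.  106.]
mug [760. 303.  21.]
ring [366. 217.  33.]
```

```bash
cat >> h.py <<'E'
from scipy.spatial.transform import Rotation as R
def go(x,y,z,jaw):
    """total shift in tool axes (cm) & yaw. jaw: wanted world angle deg of the tool y axis (mod 180)"""
    s=env.get_state(); r=R.from_quat(s["tool_rot"]); p=s["eef_pos"]
    M=r.as_matrix(); a=np.degrees(np.arctan2(M[1,1],M[0,1])); da=(jaw-a+90)%180-90
    D=np.array([x,y,z])-p
    print("t",round(s["clock"],2),"pos",np.round(p*1000,1),"jaw",round(a,2),"tilt",np.round(np.degrees(np.arccos(-M[2,2])),2),"F",np.round(s["ft_force"],1),"gap",round(s["finger_gap"]*1000,1),"j",np.round(s["joint_positions"],2))
    yaw=-np.radians(da); print("shift cm before yaw",np.round(r.inv().apply(D)*100,2),"yaw",round(yaw,4),"| shift after yaw",np.round((r*R.from_euler('z',yaw)).inv().apply(D)*100,2))
E
python3 -c "
from h import *
go(.5635,.007,.2,95.6)"
```

```text
t 0.1 pos [240.  494.6 182.6] jaw 64.11 tilt 0.06 F [-0.6  0.7 -0.8] gap 94.1 j [ 1.05  0.3   1.52  0.    1.32 -0.07]
shift cm before yaw [-50.39 -29.75  -1.72] yaw -0.5495 | shift after yaw [-27.44 -51.69  -1.72]
```

```bash
python3 -m handwheel '-3.4 -2 -0.2 0;-3.4 -2 -0.2 0;-3.4 -2 -0.2 0;-3.4 -2 -0.2 0;-3.4 -2 -0.2 0;-3.4 -2 -0.2 0;-3.4 -2 -0.2 0;-3.4 -2 -0.2 0;-3.4 -2 -0.2 0;-3.4 -2 0 0;-3.4 -2 0 0;-3.4 -2 0 0' 1; python3 -c "
from h import *
go(.5635,.007,.2,95.6)"
```

```text
clock: 1.1
eef_pos: [0.503, 0.0988, 0.2009]
tool_rot: [0.224, 0.975, -0.0, -0.0]
ft_force: [-0.2, 0.5, -0.3]
finger_gap: 0.094
t 1.1 pos [503.   98.8 200.9] jaw 64.11 tilt 0.01 F [-0.2  0.5 -0.3] gap 94.0 j [ 0.12  0.2   1.6   0.    1.34 -1.  ]
shift cm before yaw [-9.45 -5.62  0.09] yaw -0.5496 | shift after yaw [-5.12 -9.73  0.09]
```

```bash
python3 -m handwheel '-3.15 -1.87 0 0;-3.15 -1.87 0 0;-3.15 -1.87 0 0;0 0 0 -0.11;0 0 0 -0.11;0 0 0 -0.11;0 0 0 -0.11;0 0 0 -0.11;0 0 0 0' 1
python3 - <<'E'
from h import *
go(.5635,.007,.2,95.6)
c=env.get_calibration("wrist"); p,d=env.snapshot("wrist"); cv2.imwrite("pics/w1.png",p[:,:,::-1]); np.save("pics/w1.npy",d)
P=cloud(c,d)
fit(P,topmask(P,d,(0,0,640,480),.097,.115),"carton")
fit(P,topmask(P,d,(0,0,640,480),.05,.066),"deck")
E
```

```text
clock: 1.85
eef_pos: [0.5628, 0.009, 0.2007]
tool_rot: [-0.052, 0.999, 0.0, -0.0]
ft_force: [-1.1, 0.4, -0.2]
finger_gap: 0.094
t 1.85 pos [562.8   9.  200.7] jaw 95.92 tilt 0.04 F [-1.1  0.4 -0.2] gap 94.0 j [-0.05  0.32  1.46  0.    1.37 -1.72]
shift cm before yaw [-0.05 -0.21  0.07] yaw 0.0056 | shift after yaw [-0.05 -0.21  0.07]
carton n 8113 rect mm c [563.5   7.6] size [86.9 56.1] ang 5.4 z 106.6 mean [561.4   7.4]
deck n 26135 rect mm c [569.    3.9] size [160.6 169.8] ang 82.0 z 61.5 mean [562.4   2.5]
```

View pics/w1.png

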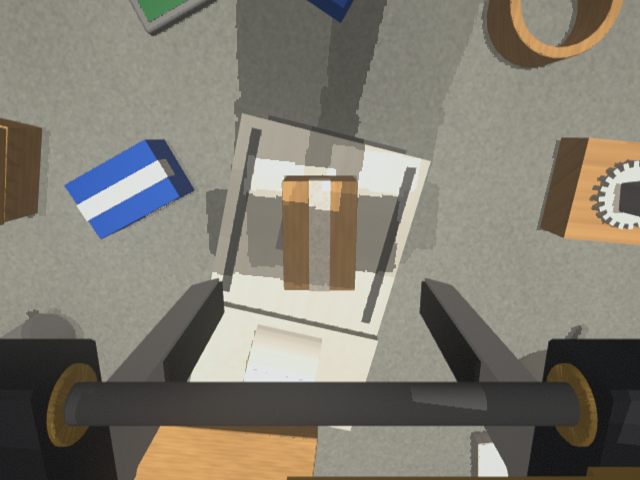

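The wrist view shows the carton between the fingers at (320,233). It measures 87 x 56 mm with its top at about 105 mm and centre (564,7.4), which agrees with the top view. I'll lower and grip.

```bash
python3 -m handwheel '-0.1 -0.16 2 0;0 0 2.5 0;0 0 2.5 0;0 0 2.5 0;0 0 2 0;0 0 1.3 0;0 0 0 0' 0.82 25; python3 -c "
from h import *
go(.564,.0074,.072,95.5)"; python3 -m handwheel '0 0 0 0;0 0 0 0;0 0 0 0;0 0 0 0;0 0 0 0;0 0 0 0' 0 25; python3 -c "
from h import *
go(.564,.0074,.17,95.5)"
```

```text
clock: 2.48
eef_pos: [0.5625, 0.0076, 0.0701]
tool_rot: [-0.047, 0.999, 0.0, -0.002]
ft_force: [-0.7, 0.2, -0.7]
finger_gap: 0.0772
t 2.48 pos [562.5   7.6  70.1] jaw 95.4 tilt 0.28 F [-0.7  0.2 -0.7] gap 77.2 j [-0.05  0.45  1.6   0.    1.1  -1.72]
shift cm before yaw [-0.15 -0.04 -0.19] yaw -0.0017 | shift after yaw [-0.15 -0.04 -0.19]
clock: 2.98
eef_pos: [0.5646, 0.0075, 0.0741]
tool_rot: [-0.049, 0.999, -0.0, 0.001]
ft_force: [-1.5, 0.4, 6.3]
finger_gap: 0.0552
t 2.98 pos [564.6   7.5  74.1] jaw 95.61 tilt 0.1 F [-1.5  0.4  6.3] gap 55.2 j [-0.05  0.44  1.59  0.    1.1  -1.72]
shift cm before yaw [ 0.04 -0.01 -9.59] yaw 0.0019 | shift after yaw [ 0.04 -0.01 -9.59]
```

```bash
python3 -m handwheel '0 0 -1 0;0 0 -2 0;0 0 -2.5 0;0 0 -2.5 0;0 0 -1.5 0;0 0 -0.5 0;0 0 0 0;0 0 0 0'
python3 - <<'E'
from h import *
go(.5500,-.298,.172,83.9)
p,d=env.snapshot("side");c=env.get_calibration("side"); cv2.imwrite("pics/s2.png",p[:,:,::-1])
p,d=env.snapshot("top");c=env.get_calibration("top"); cv2.imwrite("pics/t2.png",p[:,:,::-1]); np.save("pics/t2.npy",d)
E
```

```text
clock: 3.65
eef_pos: [0.5637, 0.0076, 0.1723]
tool_rot: [-0.049, 0.999, 0.0, -0.0]
ft_force: [-0.3, -0.2, -2.9]
finger_gap: 0.0557
t 3.65 pos [563.7   7.6 172.3] jaw 95.62 tilt 0.05 F [-0.3 -0.2 -2.9] gap 55.7 j [-0.05  0.34  1.49 -0.    1.31 -1.72]
shift cm before yaw [ 4.360e+00 -3.027e+01  3.000e-02] yaw 0.2046 | shift after yaw [-1.880e+00 -3.053e+01  3.000e-02]
```

View pics/s2.png

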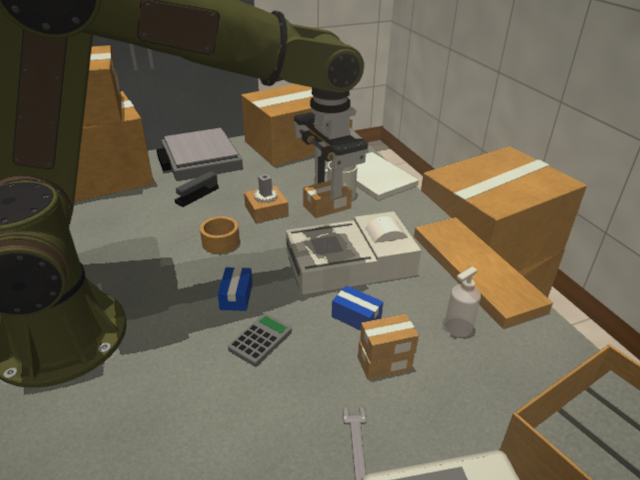

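The carton is lifted cleanly at (327,197) and the socket is uncovered at (325,243). I'll carry it part of the way and measure the column with the wrist camera.

```bash
python3 -m handwheel '0 0 -0.3 0.1;0 0 -0.3 0.1;-0.5 -2 -0.3 0;-0.3 -3.5 0 0;-0.3 -3.5 0 0;-0.3 -3.5 0 0;-0.3 -3.5 0 0;0 -2 0 0;0 0 0 0;0 0 0 0'
python3 - <<'E'
from h import *
go(.5500,-.298,.172,83.9)
c=env.get_calibration("wrist"); p,d=env.snapshot("wrist"); cv2.imwrite("pics/w2.png",p[:,:,::-1]); np.save("pics/w2.npy",d)
P=cloud(c,d)
fit(P,topmask(P,d,(0,0,640,480),.08,.1),"col")
p,d=env.snapshot("top");c=env.get_calibration("top");P=cloud(c,d); cv2.imwrite("pics/t3.png",p[:,:,::-1]);np.save("pics/t3.npy",d)
fit(P,topmask(P,d,(425,205,475,275),.08,.1),"col top")
E
```

```text
clock: 4.58
eef_pos: [0.5622, -0.1739, 0.1808]
tool_rot: [0.052, 0.999, 0.0, -0.001]
ft_force: [-0.2, 0.7, -0.9]
finger_gap: 0.0556
t 4.58 pos [ 562.2 -173.9  180.8] jaw 84.06 tilt 0.11 F [-0.2  0.7 -0.9] gap 55.6 j [-0.36  0.39  1.41  0.    1.35 -1.83]
shift cm before yaw [ -0.08 -12.47   0.87] yaw 0.0028 | shift after yaw [ -0.11 -12.47   0.87]
col n 8880 rect mm c [ 549.9 -298.6] size [56.8 87.2] ang 83.1 z 91.4 mean [ 547.7 -296.7]Traceback (most recent call last):
  File "<stdin>", line 7, in <module>
  File "h.py", line 12, in fit
    n,l,st,_=cv2.connectedComponentsWithStats(m); k=1+np.argmax(st[1:,4]); q=P[l==k]
                                                      ~~~~~~~~~^^^^^^^^^^
    return _wrapfunc(a, 'argmax', axis=axis, out=out, **kwds)
    return bound(*args, **kwds)
ValueError: attempt to get argmax of an empty sequence
```

View pics/w2.png

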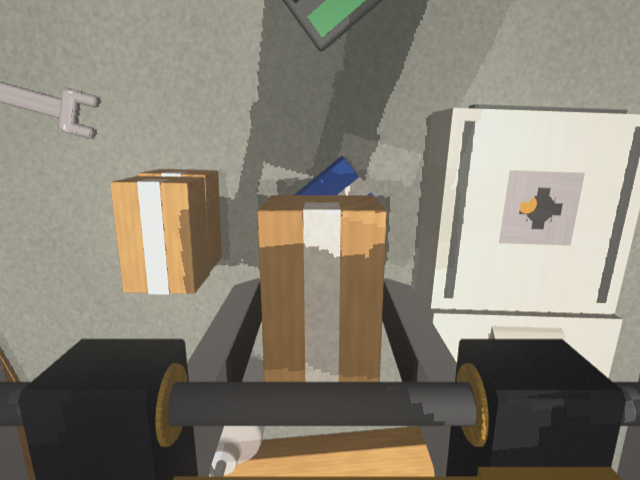

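The column's top face is at (165,237) in the wrist view, clear of obstructions, with its centre at about (550,-298.5) mm and y axis at 83.5°. The bare socket shows at (542,208). I'll move over the column.

```bash
python3 -m handwheel '0 -2 0 0;0 -3.3 0 0;0 -3.3 0 0;0 -2.5 0.8 0;0 -1.37 1.5 0;0 0 2 0;0 0 1.3 0;0 0 0 0;0 0 0 0;0 0 0 0'; python3 -c "
from h import *
go(.5500,-.2985,.104,83.5)"
```

```text
clock: 5.52
eef_pos: [0.5506, -0.2966, 0.1267]
tool_rot: [0.05, 0.999, -0.0, 0.0]
ft_force: [-0.2, -0.1, -1.7]
finger_gap: 0.0556
t 5.52 pos [ 550.6 -296.6  126.7] jaw 84.23 tilt 0.05 F [-0.2 -0.1 -1.7] gap 55.6 j [-0.55  0.51  1.36  0.    1.27 -2.02]
shift cm before yaw [ 0.05 -0.19  2.27] yaw 0.0128 | shift after yaw [ 0.04 -0.19  2.27]
```

```bash
python3 -m handwheel '0.04 -0.18 0.8 0.012;0 0 0.6 0;0 0 0.4 0;0 0 0.2 0;0 0 0 0;0 0 0 0'
python3 - <<'E'
from h import *
go(.5500,-.2985,.104,83.5)
p,d=env.snapshot("side"); cv2.imwrite("pics/s3.png",cv2.resize(p[280:400,310:470,::-1],None,fx=4,fy=4))
E
```

```text
clock: 6.02
eef_pos: [0.5495, -0.2991, 0.1061]
tool_rot: [0.057, 0.998, -0.0, 0.0]
ft_force: [0.4, 0.1, -1.9]
finger_gap: 0.0558
t 6.02 pos [ 549.5 -299.1  106.1] jaw 83.48 tilt 0.0 F [ 0.4  0.1 -1.9] gap 55.8 j [-0.56  0.53  1.38 -0.    1.23 -2.01]
shift cm before yaw [-0.05  0.06  0.21] yaw -0.0003 | shift after yaw [-0.05  0.06  0.21]
```

View pics/s3.png

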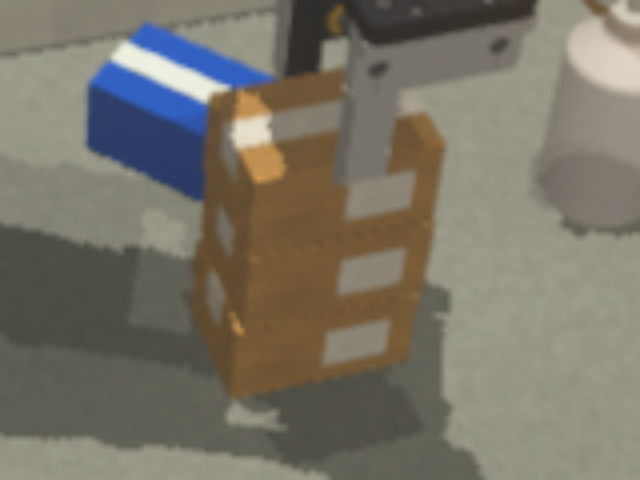

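The carton is aligned over the column with almost no gap. I'll ease it down.

```bash
python3 -m handwheel '-0.04 0.05 0.1 0;0 0 0.05 0;0 0 0 0;0 0 0 0'; python3 -m handwheel '0 0 0.05 0;0 0 0.05 0;0 0 0 0;0 0 0 0'
```

```text
clock: 6.4
eef_pos: [0.5499, -0.2986, 0.1046]
tool_rot: [0.057, 0.998, -0.0, 0.0]
ft_force: [-0.8, -0.4, -1.6]
finger_gap: 0.0556
clock: 6.73
eef_pos: [0.55, -0.2987, 0.1041]
tool_rot: [0.057, 0.998, -0.0, 0.0]
ft_force: [-2.2, 1.6, 7.0]
finger_gap: 0.0556
```

```bash
python3 -m handwheel '0 0 0 0;0 0 0 0;0 0 0 0;0 0 0 0;0 0 0 0' 0.8; python3 -m handwheel '0 0 -1 0;0 0 -2.5 0;0 0 -2.5 0;0 0 -2.5 0;0 0 -2 0;0 0 -1 0;0 2 0 0;0 3 0 0;0 3 0 0;0 2 0 0;0 0 0 0;0 0 0 0'
python3 - <<'E'
from h import *
go(.511,.275,.2,101.4)
p,d=env.snapshot("side"); cv2.imwrite("pics/s4.png",cv2.resize(p[250:400,300:480,::-1],None,fx=4,fy=4))
c=env.get_calibration("wrist"); p,d=env.snapshot("wrist"); cv2.imwrite("pics/w4.png",p[:,:,::-1])
P=cloud(c,d)
fit(P,topmask(P,d,(0,0,640,480),.12,.145),"col3")
fit(P,topmask(P,d,(0,0,640,480),.05,.067),"deck")
np.save("pics/w4.npy",d)
E
```

```text
clock: 7.15
eef_pos: [0.5499, -0.2986, 0.1034]
tool_rot: [0.057, 0.998, 0.0, -0.0]
ft_force: [-0.2, -0.6, -0.4]
finger_gap: 0.0749
clock: 8.15
eef_pos: [0.5613, -0.1987, 0.2186]
tool_rot: [0.056, 0.998, -0.0, -0.0]
ft_force: [-0.6, -0.2, 0.1]
finger_gap: 0.0754
t 8.15 pos [ 561.3 -198.7  218.6] jaw 83.57 tilt 0.01 F [-0.6 -0.2  0.1] gap 75.4 j [-0.4   0.38  1.33 -0.    1.43 -1.86]
shift cm before yaw [10.31 46.51  1.86] yaw -0.3112 | shift after yaw [-4.43 47.43  1.86]
col3 n 9144 rect mm c [ 548.9 -298.1] size [56.7 87.3] ang 83.4 z 136.4 mean [ 545.3 -296.4]
deck n 32749 rect mm c [576.9   2.7] size [161.9 185.5] ang 82.3 z 61.7 mean [566.5   0.7]
```

View pics/s4.png

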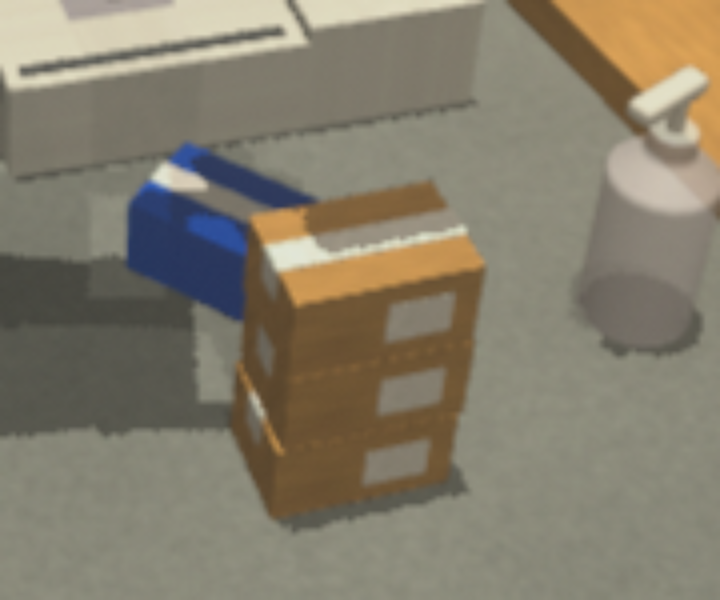

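View pics/w4.png

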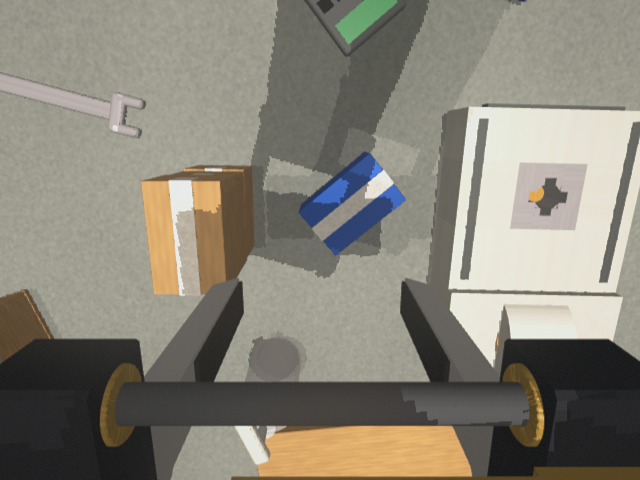

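The three cartons are stacked squarely, with the carton's top at about (549,-298) mm and released. In the wrist view the socket is at (549,197). I'll move over it to measure it.

```bash
python3 -m handwheel '0.3 2 0 0;0.3 3.5 0 0;0.3 3.5 0 0;0.3 3.5 0 0;0.3 3.5 0 0;0.3 2 0 0;0 0 0 0;0 0 0 0'
python3 - <<'E'
from h import *
go(.511,.275,.2,101.4)
c=env.get_calibration("wrist"); p,d=env.snapshot("wrist"); cv2.imwrite("pics/w5.png",p[:,:,::-1]);np.save("pics/w5.npy",d);np.save("pics/w5c.npy",c,allow_pickle=True); np.save("pics/w5p.npy",p)
P=cloud(c,d)
fit(P,topmask(P,d,(0,0,640,480),.05,.0665),"deck")
p,d=env.snapshot("side"); a=cv2.imread("pics/side0.png")[300:390,340:440]; b=p[300:390,340:440,::-1]
cv2.imwrite("pics/cmp.png",cv2.resize(np.hstack([a,b]),None,fx=4,fy=4,interpolation=2))
E
```

```text
clock: 8.92
eef_pos: [0.5639, -0.0187, 0.2185]
tool_rot: [0.057, 0.998, -0.0, -0.0]
ft_force: [0.0, -1.0, 0.7]
finger_gap: 0.0751
t 8.92 pos [563.9 -18.7 218.5] jaw 83.51 tilt 0.02 F [ 0.  -1.   0.7] gap 75.1 j [-0.1   0.31  1.43 -0.    1.41 -1.56]
shift cm before yaw [ 8.58 28.59  1.84] yaw -0.3122 | shift after yaw [-0.62 29.84  1.84]
deck n 30500 rect mm c [569.   4.] size [160.8 169.8] ang 82.0 z 61.5 mean [563.2   2.8]
```

View pics/w5.png

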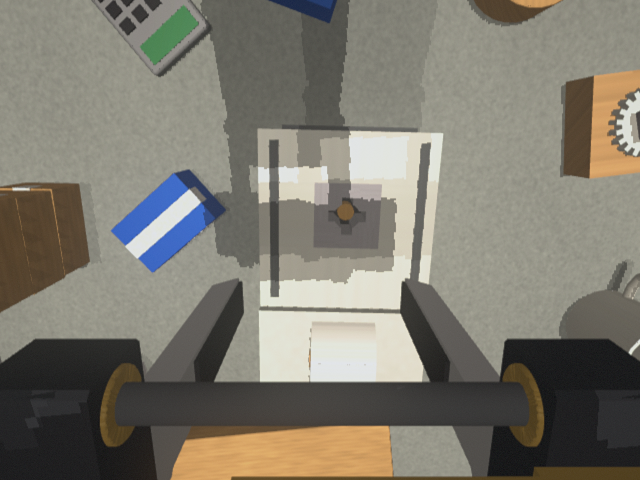

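View pics/cmp.png

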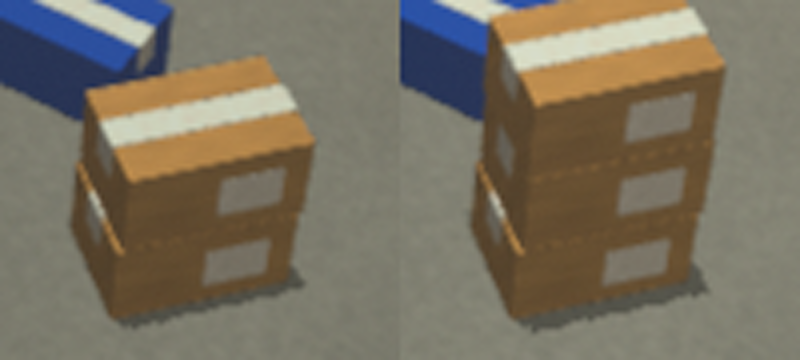

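The column is unchanged against the start image. The socket cross shows at (347,214) inside the steel square, roughly (314..381, 183..248). I'll mask it and cast rays onto z=60 mm.

Run:
```python
from h import *
p=np.load("pics/w5p.npy"); c=np.load("pics/w5c.npy",allow_pickle=True).item(); d=np.load("pics/w5.npy")
P=cloud(c,d); r=P[175:260,305:390]
z=r[...,2]
def ray(uv,zp):
    M=c["world_to_cam"]; o=-M[:3,:3].T@M[:3,3]; uv=np.atleast_2d(uv)
    D=np.c_[(uv[:,0]-c["cx"])/c["fx"],(uv[:,1]-c["cy"])/c["fy"],np.ones(len(uv))]@M[:3,:3]
    return o+D*((zp-o[2])/D[:,2])[:,None]
# depth: deep pixels are in socket
m=(z<.05)
ys,xs=np.nonzero(m); print(len(xs), "deep px centroid",xs.mean()+305,ys.mean()+175, np.percentile(z[m],[5,50,95]))
hsv=cv2.cvtColor(p,cv2.COLOR_RGB2HSV); 
for v in (183+8,): print(p[195,300:395:5].tolist()); print(p[178:255:5,322].tolist())
cv2.imwrite("pics/w5z.png",cv2.resize(p[165:270,290:405,::-1],None,fx=6,fy=6,interpolation=cv2.INTER_NEAREST))
```

```text
649 deep px centroid 345.79969183359015 214.22650231124808 [0.01577741 0.03801272 0.04554337]
[[217, 213, 193], [218, 213, 193], [219, 214, 194], [181, 170, 167], [176, 167, 163], [179, 170, 166], [107, 102, 100], [109, 104, 102], [106, 101, 99], [108, 103, 101], [180, 171, 168], [183, 174, 171], [181, 172, 167], [180, 171, 166], [180, 172, 167], [179, 169, 166], [181, 171, 167], [220, 216, 198], [219, 214, 195]]
[[226, 228, 226], [190, 181, 173], [181, 172, 168], [181, 172, 168], [180, 170, 168], [178, 169, 165], [106, 100, 98], [105, 101, 99], [106, 101, 99], [104, 99, 96], [106, 100, 98], [106, 101, 97], [107, 100, 99], [105, 99, 96], [127, 122, 112], [132, 127, 116]]
```

View pics/w5z.png

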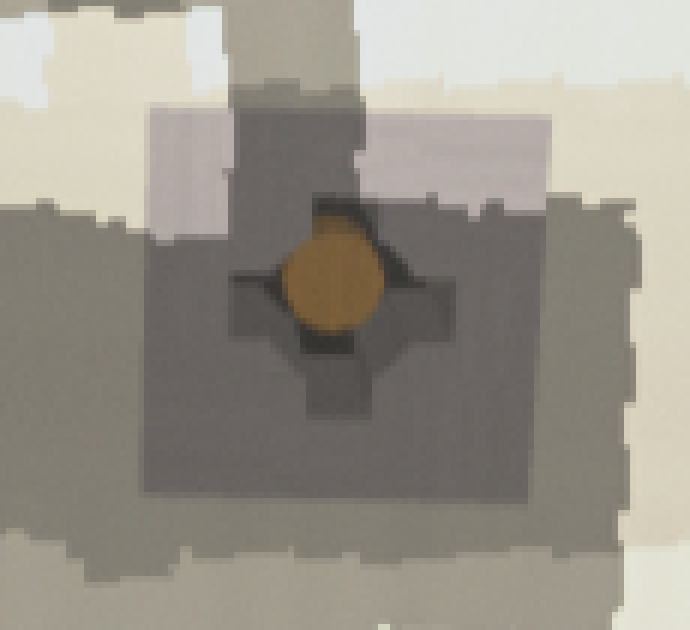

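```bash
cat >> h.py <<'E'
def ray(c,uv,zp):
    M=c["world_to_cam"]; o=-M[:3,:3].T@M[:3,3]; uv=np.atleast_2d(np.asarray(uv,float))
    D=np.c_[(uv[:,0]-c["cx"])/c["fx"],(uv[:,1]-c["cy"])/c["fy"],np.ones(len(uv))]@M[:3,:3]
    return (o+D*((zp-o[2])/D[:,2])[:,None])
def square(c,p,box,zp):
    u0,v0,u1,v1=box; q=p[v0:v1,u0:u1].astype(float)
    m=((q[...,1]/q[...,2]<1.055)&(q[...,0]>q[...,1])).astype(np.uint8)
    m=cv2.morphologyEx(m,cv2.MORPH_CLOSE,np.ones((3,3))); m=cv2.morphologyEx(m,cv2.MORPH_OPEN,np.ones((5,5)))
    k=max(cv2.findContours(m,cv2.RETR_EXTERNAL,cv2.CHAIN_APPROX_NONE)[0],key=cv2.contourArea)
    w=ray(c,k[:,0]+[u0,v0],zp)[:,:2]*1000
    r=cv2.minAreaRect(w.astype(np.float32)); print("square",np.round(r[0],1),np.round(r[1],1),round(r[2],2))
E
python3 - <<'E'
from h import *
p=np.load("pics/w5p.npy"); c=np.load("pics/w5c.npy",allow_pickle=True).item()
square(c,p,(300,172,395,262),.06)
k=ray(c,[(315,182.8),(381.8,184.2),(378,248.5),(313.5,247.2)],.06)*1000
print(np.round(k[:,:2],1).tolist(),k.mean(0)); e=np.diff(k[:,:2],axis=0); print(np.hypot(*e.T),np.degrees(np.arctan2(e[:,1],e[:,0])))
# keyway tips extents from zoom: left edge x=230,right 456 at deck level, bottom 417 top 197
t=ray(c,[(290+230/6,165+308/6),(290+456/6,165+310/6),(290+340/6,165+417/6),(290+345/6,165+198/6)],.06)*1000
print(t[:,:2], (t[0]+t[1])/2,(t[2]+t[3])/2)
ct=env.get_calibration("top"); pt,d=env.snapshot("top"); cv2.imwrite("pics/t5.png",pt[:,:,::-1])
square(ct,pt,(290,205,345,265),.06)
E
```

```text
square [563.7   4.8] [60.  59.7] 82.26
[[530.5, -20.3], [538.5, 38.8], [597.7, 30.8], [589.6, -28.8]] [564.08089523   5.1275448   60.        ]
[59.69598383 59.75501158 60.10828484] [ 82.21285193  -7.76797791 -97.79963638]
[[562.10275009 -11.84444573]
 [566.3581126   22.26308946]
 [581.01482712   3.08431132]
 [547.3662565    7.17503655]] [564.23043135   5.20932186  60.        ] [564.19054181   5.12967394  60.        ]
square [603.2  -2.3] [122.5  20.1] 89.77
```

The socket is at (564.1, 5.0) mm with its axes turned -7.8°. The square measures 60 x 60 mm and the keyway tips agree within 0.2 mm; the top-view mask failed (122 x 20 mm), so I'm ignoring it. Now to the gear.

```bash
python3 -m handwheel '0 0 0 -0.1;0 0 0 -0.1;0 0 0 -0.11;-0.1 2 0 0;-0.1 3.5 0 0;-0.1 3.6 0 0;-0.1 3.6 0 0;-0.1 3.6 0 0;-0.1 3.6 0 0;0 3.6 0 0;0 2.3 0 0;0 0 0 0' 0.8
python3 - <<'E'
from h import *
go(.511,.275,.2,101.4)
c=env.get_calibration("wrist"); p,d=env.snapshot("wrist"); cv2.imwrite("pics/w6.png",p[:,:,::-1]);np.save("pics/w6.npy",d);np.save("pics/w6c.npy",c,allow_pickle=True); np.save("pics/w6p.npy",p)
P=cloud(c,d)
fit(P,topmask(P,d,(0,0,640,480),.096,.112),"hub")
fit(P,topmask(P,d,(0,0,640,480),.048,.06),"disc")
fit(P,topmask(P,d,(0,0,640,480),.037,.047),"stand")
E
```

```text
clock: 10.07
eef_pos: [0.5189, 0.2382, 0.2183]
tool_rot: [-0.099, 0.995, 0.0, -0.0]
ft_force: [-0.2, -0.7, 0.1]
finger_gap: 0.0755
t 10.07 pos [518.9 238.2 218.3] jaw 101.36 tilt 0.03 F [-0.2 -0.7  0.1] gap 75.5 j [ 0.37  0.32  1.41  0.    1.41 -1.4 ]
shift cm before yaw [0.05 3.76 1.83] yaw -0.0007 | shift after yaw [0.05 3.76 1.83]
hub n 1021 rect mm c [510.7 277. ] size [25.4 26. ] ang 11.2 z 103.5 mean [510.1 276.6]
disc n 1659 rect mm c [379.3 188.7] size [56.2 89. ] ang 23.4 z 49.3 mean [382.9 191.5]
stand n 5836 rect mm c [511.2 277.5] size [90.3 90.5] ang 0.7 z 43.5 mean [508.1 276.1]
```

View pics/w6.png

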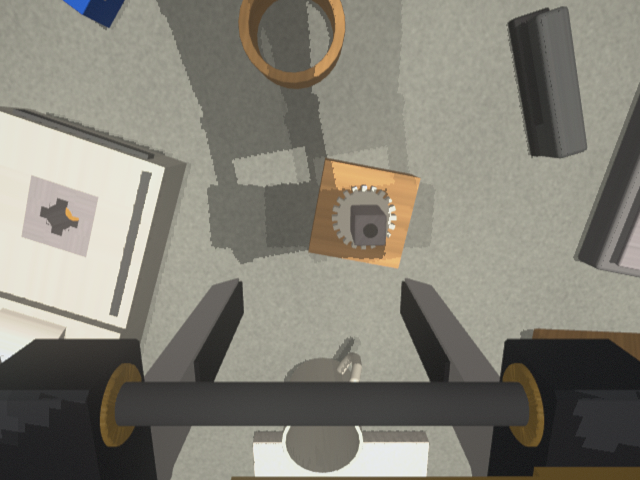

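The hub is at (370,223) in the wrist view, centre (510.7,276.8) mm at 11.2°, so the jaws are already aligned. I'll lower over it.

```bash
python3 -m handwheel '0 2 0 0;0 1.94 1 0;0 0 2.5 0;0 0 2.5 0;0 0 2.5 0;0 0 2 0;0 0 0 0;0 0 0 0' 0.6; python3 -c "
from h import *
go(.5107,.2768,.067,101.2)"
```

```text
clock: 10.78
eef_pos: [0.5123, 0.2729, 0.1135]
tool_rot: [-0.097, 0.995, -0.0, -0.001]
ft_force: [-0.1, -0.2, 0.9]
finger_gap: 0.0566
t 10.78 pos [512.3 272.9 113.5] jaw 101.14 tilt 0.08 F [-0.1 -0.2  0.9] gap 56.6 j [ 0.43  0.43  1.51 -0.    1.2  -1.34]
shift cm before yaw [0.07 0.41 4.65] yaw -0.0011 | shift after yaw [0.07 0.41 4.65]
```

```bash
python3 -m handwheel '0.07 0.4 0 0;0 0 1.5 0;0 0 1.5 0;0 0 1.1 0;0 0 0.5 0;0 0 0 0;0 0 0 0;0 0 0 0'; python3 -c "
from h import *
go(.5107,.2768,.067,101.2)"
```

```text
clock: 11.45
eef_pos: [0.5108, 0.2785, 0.0686]
tool_rot: [-0.098, 0.995, 0.0, 0.001]
ft_force: [-0.4, -0.5, 0.2]
finger_gap: 0.0565
t 11.45 pos [510.8 278.5  68.6] jaw 101.24 tilt 0.08 F [-0.4 -0.5  0.2] gap 56.5 j [ 0.44  0.48  1.55 -0.    1.11 -1.33]
shift cm before yaw [ 0.04 -0.16  0.16] yaw 0.0007 | shift after yaw [ 0.04 -0.16  0.16]
```

```bash
python3 -m handwheel '0.03 -0.13 0.1 0;0 0 0 0;0 0 0 0;0 0 0 0;0 0 0 0;0 0 0 0;0 0 0 0' 0 50; python3 -c "
from h import *
go(.5107,.2768,.067,101.2)"; python3 -m handwheel '0 0 -1 0;0 0 -2.5 0;0 0 -2.5 0;0 0 -2.5 0;0 0 -1.5 0;0 0 0 0;0 0 0 0'
python3 - <<'E'
from h import *
go(.5641,.005,.168,82.25)
p,d=env.snapshot("side"); cv2.imwrite("pics/s7.png",p[:,:,::-1])
E
```

```text
clock: 12.03
eef_pos: [0.5103, 0.2769, 0.0667]
tool_rot: [-0.098, 0.995, 0.0, 0.0]
ft_force: [0.3, 0.4, 1.5]
finger_gap: 0.0252
t 12.03 pos [510.3 276.9  66.7] jaw 101.24 tilt 0.01 F [0.3 0.4 1.5] gap 25.2 j [ 0.43  0.48  1.55 -0.    1.11 -1.33]
shift cm before yaw [-0.04 -0.02 -0.03] yaw 0.0007 | shift after yaw [-0.04 -0.02 -0.03]
clock: 12.62
eef_pos: [0.5102, 0.277, 0.1668]
tool_rot: [-0.098, 0.995, 0.0, 0.0]
ft_force: [0.1, -0.3, -2.6]
finger_gap: 0.0254
t 12.62 pos [510.2 277.  166.8] jaw 101.24 tilt 0.05 F [ 0.1 -0.3 -2.6] gap 25.4 j [ 0.43  0.38  1.45  0.    1.31 -1.33]
shift cm before yaw [ 2.000e-02 -2.772e+01 -1.200e-01] yaw 0.3315 | shift after yaw [ -9.   -26.22  -0.12]
```

View pics/s7.png

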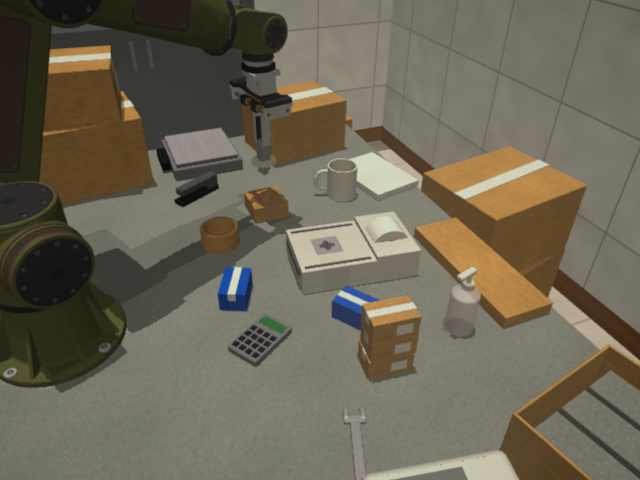

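The gear is lifted free at (263,160). The TCP sits 24.7 mm above the gear origin, so home is TCP z≈84.7 mm. I'll carry it to the socket.

```bash
python3 -m handwheel '0 0 0 0.11;0 0 0 0.11;0 0 0 0.11;-0.6 -2 0 0;-1.2 -3.5 0 0;-1.2 -3.5 0 0;-1.2 -3.5 0 0;-1.2 -3.5 0 0;-1.2 -3.5 0 0;-1.2 -3.5 0 0;-1.2 -2.5 0 0;0 0 0 0'; python3 -c "
from h import *
go(.5641,.005,.135,82.25)"
```

```text
clock: 13.67
eef_pos: [0.5655, 0.0078, 0.1647]
tool_rot: [0.069, 0.998, -0.0, -0.001]
ft_force: [-0.6, -1.2, -1.9]
finger_gap: 0.0253
t 13.67 pos [565.5   7.8 164.7] jaw 82.1 tilt 0.15 F [-0.6 -1.2 -1.9] gap 25.3 j [-0.05  0.35  1.5  -0.    1.3  -1.48]
shift cm before yaw [ 0.1  -0.29  2.97] yaw -0.0025 | shift after yaw [ 0.1  -0.29  2.97]
```

```bash
python3 -m handwheel '0.06 -0.28 1 0;0 0 1.2 0;0 0 0.5 0;0 0 0 0;0 0 0 0;0 0 0 0'
python3 - <<'E'
from h import *
go(.5641,.005,.135,82.25)
for n in("wrist","side","top"):
    c=env.get_calibration(n); p,d=env.snapshot(n); np.save(f"pics/{n}8.npy",d); cv2.imwrite(f"pics/{n}8.png",p[:,:,::-1])
    P=cloud(c,d)
    if n!="side":
        try: fit(P,topmask(P,d,(0,0,640,480),.092,.108),"disc "+n)
        except Exception as e: print(e)
a=cv2.imread("pics/wrist8.png"); b=cv2.imread("pics/side8.png")[130:280,280:430]
cv2.imwrite("pics/m8.png",np.hstack([cv2.resize(a[150:390,200:440],(400,400)),cv2.resize(b,(400,400))]))
E
```

```text
clock: 14.17
eef_pos: [0.5645, 0.0101, 0.1398]
tool_rot: [0.066, 0.998, 0.0, 0.0]
ft_force: [-0.7, -0.3, -1.9]
finger_gap: 0.0257
t 14.17 pos [564.5  10.1 139.8] jaw 82.38 tilt 0.02 F [-0.7 -0.3 -1.9] gap 25.7 j [-0.05  0.37  1.53  0.    1.24 -1.48]
shift cm before yaw [-0.03 -0.51  0.48] yaw 0.0023 | shift after yaw [-0.03 -0.51  0.48]
disc wrist n 2471 rect mm c [705.8 -15.4] size [60.  31.1] ang 81.6 z 95.7 mean [704.1 -14.9]
disc top n 1134 rect mm c [ 679.7 -613.8] size [ 59.3 133. ] ang 12.4 z 94.4 mean [ 679.1 -614.9]
```

View pics/m8.png

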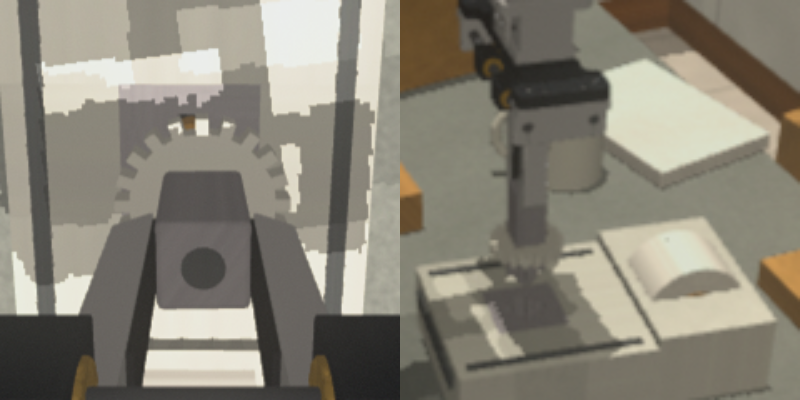

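The gear is centred above the socket in x but sits about 5 mm too far in +y (the arm was still swinging at the earlier reading). I'll correct that.

```bash
python3 -m handwheel '-0.03 -0.3 0 0;0 -0.2 0.5 0;0 0 0 0;0 0 0 0;0 0 0 0;0 0 0 0'
python3 - <<'E'
from h import *
go(.5641,.005,.135,82.25)
c=env.get_calibration("wrist"); p,d=env.snapshot("wrist"); np.save("pics/w9.npy",d); cv2.imwrite("pics/w9.png",p[:,:,::-1]); 
P=cloud(c,d); fit(P,topmask(P,d,(200,150,440,390),.158,.177),"hub")
for b in((250,200,390,260),): fit(P,topmask(P,d,b,.108,.128),"disc")
h=P[topmask(P,d,(255,140,400,350),.11,.18)]
E
```

```text
clock: 14.82
eef_pos: [0.5641, 0.0045, 0.1346]
tool_rot: [0.067, 0.998, 0.0, 0.0]
ft_force: [0.1, 0.1, -2.6]
finger_gap: 0.0256
t 14.82 pos [564.1   4.5 134.6] jaw 82.33 tilt 0.0 F [ 0.1  0.1 -2.6] gap 25.6 j [-0.06  0.37  1.54  0.    1.23 -1.49]
shift cm before yaw [ 0.01  0.05 -0.04] yaw 0.0015 | shift after yaw [ 0.01  0.05 -0.04]
hub n 4177 rect mm c [564.3   4.5] size [49.1 26.4] ang 81.3 z 171.4 mean [561.    5.1]
disc n 2608 rect mm c [545.9   7. ] size [56.1 22.5] ang 82.1 z 121.4 mean [547.1   6.9]
```

View pics/w9.png

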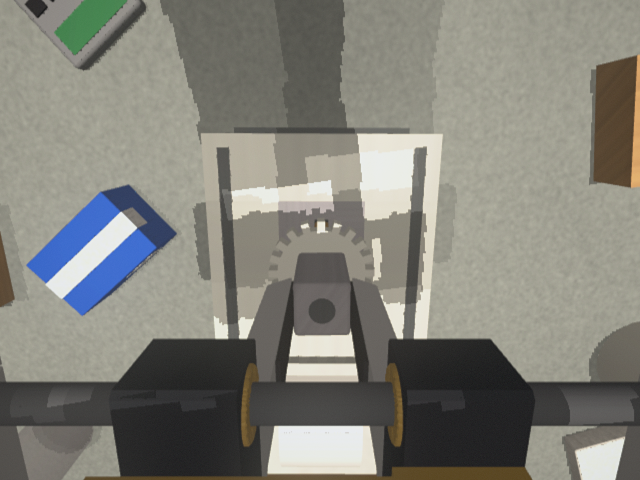

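The gear is now centred over the socket: hub at (322,310), disc edge covering the cross. I'll lower it step by step and watch the force.

```bash
python3 -m handwheel '0 0.04 0.8 0;0 0 0.7 0;0 0 0.4 0;0 0 0.3 0;0 0 0 0;0 0 0 0'; python3 -m handwheel '0 0 0.2 0;0 0 0.2 0;0 0 0 0;0 0 0 0'
```

```text
clock: 15.37
eef_pos: [0.5641, 0.0049, 0.1124]
tool_rot: [0.067, 0.998, -0.0, -0.0]
ft_force: [-0.9, -0.1, -1.8]
finger_gap: 0.0255
clock: 15.7
eef_pos: [0.5641, 0.0049, 0.1085]
tool_rot: [0.067, 0.998, -0.0, -0.0]
ft_force: [0.6, 0.7, -1.8]
finger_gap: 0.0255
```

```bash
python3 -m handwheel '0 0 0.2 0;0 0 0.15 0;0 0 0 0;0 0 0 0'; python3 -m handwheel '0 0 0.2 0;0 0 0.2 0;0 0 0 0;0 0 0 0'
```

```text
clock: 16.03
eef_pos: [0.564, 0.0049, 0.1049]
tool_rot: [0.067, 0.998, 0.0, -0.0]
ft_force: [-1.6, 0.0, -2.9]
finger_gap: 0.0256
clock: 16.37
eef_pos: [0.564, 0.0049, 0.1008]
tool_rot: [0.067, 0.998, -0.0, -0.0]
ft_force: [-0.5, 0.3, -2.5]
finger_gap: 0.0254
```

The ribs passed the deck level without resistance, so the splines are meshed. On to the ejector.

```bash
python3 -m handwheel '0 0 0.3 0;0 0 0.3 0;0 0 0 0;0 0 0 0' - 60; python3 -m handwheel '0 0 0.3 0;0 0 0.3 0;0 0 0 0;0 0 0 0';python3 -m handwheel '0 0 0.2 0;0 0 0.2 0;0 0 0 0;0 0 0 0'
```

```text
clock: 16.7
eef_pos: [0.564, 0.0049, 0.0948]
tool_rot: [0.067, 0.998, 0.0, -0.0]
ft_force: [-0.7, -0.4, -1.5]
finger_gap: 0.0255
clock: 17.03
eef_pos: [0.5642, 0.0049, 0.0892]
tool_rot: [0.067, 0.998, -0.0, 0.0]
ft_force: [-2.5, 0.7, 2.5]
finger_gap: 0.0254
clock: 17.37
eef_pos: [0.5643, 0.0049, 0.0854]
tool_rot: [0.067, 0.998, 0.0, 0.0]
ft_force: [-2.5, -0.6, 5.4]
finger_gap: 0.0251
```

```bash
python3 -m handwheel '0 0 0.05 0;0 0 0 0;0 0 0 0'; python3 -m handwheel '0 0 0.05 0;0 0 0 0;0 0 0 0';python3 -m handwheel '0 0 0.05 0;0 0 0 0;0 0 0 0'
```

```text
clock: 17.62
eef_pos: [0.5644, 0.0049, 0.0852]
tool_rot: [0.067, 0.998, 0.0, 0.0]
ft_force: [-2.1, 0.8, 8.2]
finger_gap: 0.0255
clock: 17.87
eef_pos: [0.5644, 0.0049, 0.0848]
tool_rot: [0.067, 0.998, 0.0, 0.0]
ft_force: [-2.9, 0.4, 10.2]
finger_gap: 0.0253
clock: 18.12
eef_pos: [0.5645, 0.0049, 0.0847]
tool_rot: [0.067, 0.998, 0.0, 0.001]
ft_force: [-4.6, 0.0, 13.1]
finger_gap: 0.0255
```

The TCP has stalled at 84.7 mm, the predicted home height, with the force rising. I'll add one small push and check by camera.

```bash
python3 -m handwheel '0 0 0.05 0;0 0 0 0;0 0 0 0;0 0 0 0;0 0 0 0'
python3 - <<'E'
from h import *
go(.5641,.005,.0847,82.25)
c=env.get_calibration("wrist"); p,d=env.snapshot("wrist"); P=cloud(c,d); a=p[150:390,200:440,::-1]
fit(P,topmask(P,d,(230,180,410,290),.065,.082),"disc top")
fit(P,topmask(P,d,(230,180,410,390),.112,.128),"hub top")
m=topmask(P,d,(0,150,240,400),.05,.0665); print("deck z",np.median(P[m][:,2]))
p,d=env.snapshot("side"); b=p[170:270,280:380,::-1]; e=p[290:390,340:440,::-1]
cv2.imwrite("pics/m10.png",np.hstack([cv2.resize(x,(266,266)) for x in (a,b,e)]))
p,d=env.snapshot("top"); cv2.imwrite("pics/t10.png",p[:,:,::-1])
go(.5641,.005,.0847,82.25)
E
```

```text
clock: 18.53
eef_pos: [0.5646, 0.0049, 0.0847]
tool_rot: [0.067, 0.998, -0.0, 0.001]
ft_force: [-7.2, -0.3, 17.9]
finger_gap: 0.0255
t 18.53 pos [564.6   4.9  84.7] jaw 82.33 tilt 0.1 F [-7.2 -0.3 17.9] gap 25.5 j [-0.06  0.43  1.59 -0.    1.12 -1.49]
shift cm before yaw [ 0.05  0.01 -0.  ] yaw 0.0015 | shift after yaw [ 0.05  0.01 -0.  ]
disc top n 3523 rect mm c [553.1   6.4] size [60.2 37. ] ang 82.5 z 71.7 mean [551.6   6.6]
hub top n 4046 rect mm c [564.6   5.2] size [49.5 26.3] ang 83.5 z 121.6 mean [561.7   5.5]
deck z 0.06151697532018162
t 18.68 pos [564.6   4.9  84.7] jaw 82.33 tilt 0.1 F [-6.7  0.5 16.7] gap 25.4 j [-0.06  0.43  1.59 -0.    1.12 -1.49]
shift cm before yaw [ 0.05  0.   -0.  ] yaw 0.0014 | shift after yaw [ 0.05  0.   -0.  ]
```

View pics/m10.png

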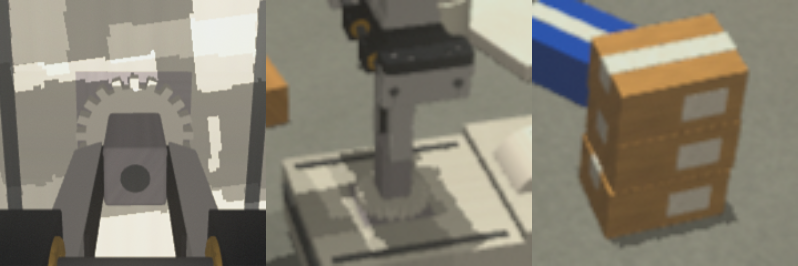

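The disc top is 10.2 mm above the deck (it is 10 mm thick), the hub top is 60.1 mm above it, and the stack is intact. I'll hand it in.

```bash
python3 -c "
from rig import env
print(env.close_job()); s=env.get_state(); print(s['clock'],s['eef_pos'],s['ft_force'])"
```

```text
the job is handed in; nothing more can be done
None
the job is handed in; nothing more can be done
```

I stacked the carton on the column and let go, then pressed the gear fully home in the socket. I handed the job in with the gripper still holding it down, after about 19 s of the 58 s allowed.

**Last checks:**
- **Gear:** the disc top measured 10.2 mm above the deck (the disc is 10 mm thick). The TCP was within 1 mm of the measured socket centre, tool tilt was 0.1°, and the arm was steady with about 17 N reaction at 60 N grip setting. The splines meshed on the first descent, so no extra turning was needed. The ejector depth was not measured directly; I inferred it from the gear being home.
- **Stack:** after release, the carton's top was centred at about (549, -298) mm, against (550, -298.5) mm for the carton below it, and they lined up within 1°. The lower two cartons looked unmoved against the start picture.
- **Bystanders:** I did not touch any, and none looked moved in the pictures, but I did not measure them again at the end.

**Checks that failed or disagreed:**
- A colour mask for the socket in the top view gave a nonsense 122 x 20 mm shape, so I dropped it and used the wrist camera (60.0 x 59.7 mm for the 60 mm square).
- Wrist depth heights read about 1.5 mm high throughout, so I compared heights only with each other.
- One position reading, taken while the arm was still swinging, put the gear about 5 mm off in y. I corrected it before lowering.

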